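# Slide the tablet tin through the gap to the back of the tray

## Task

Push the flat steel tablet tin end-on through the narrow gap between the wooden vial block and the round pill dispenser until it lies in the back of the tray, straight in line with the gap, its far end against the tray's back rim or within a finger's width (15 mm) of it. Only push it gently with the fingers: do not pinch it, lift it or tip it, it stays flat on the tray all the way. Leave everything else standing where it is, and take the hand away at the end.

Things in the scene. Friction and masses are not known exactly. Their poses are not given: they have to be found in the camera images.
- tin_mid (a point): Flat closed tin of bare steel, 88 mm long (its x axis), 50 mm wide (its y axis), 22 mm high, upright corners rounded at 10 mm radius, about 0.12 kg, loose on the tray floor on the near (-x) side of the gap, to either side of the gap's centre line and turned up to about 20 degrees. The point is its centre, 11 mm above the tray floor. Its two ends are alike.
- tray: Cream plastic tray, fixed. Origin: on its underside at the middle of the gap; x runs through the gap away from the robot, y across it. Floor top at z = 4 mm; rim 4 mm thick, top at z = 14 mm; inner faces: front x = -215, back x = +140, sides y = +-161 mm. The gap is 56 mm wide (y = -28 to +28 mm), narrowest at x = 0. Tin against the back rim: its centre at x = +96 mm.
- vial_block: Wooden block, fixed on the tray, 68 mm along the gap, 70 mm across it, 34 mm high, with three vials in a row of holes along its middle, parallel to the gap; one side of the gap. It stands on either side, its centre 63 mm from the tray origin along tray y. Origin: centre of its underside, on the tray floor.
- dispenser: Round twist-dial pill dispenser, white plastic with a grey dial, fixed on the tray, 70 mm diameter, 40 mm high with its grip bar; the other side of the gap, its centre 63 mm from the tray origin along tray y, opposite the block. Origin: centre of its underside.
- vial0: Amber glass vial with white cap, 14 mm diameter, 38 mm tall, loose in a hole of the wooden block, its top 50 mm above the tray floor; bystander. Origin: centre of its underside.
- vial1: Amber glass vial with white cap, 14 mm diameter, 38 mm tall, loose in a hole of the wooden block, its top 50 mm above the tray floor; bystander. Origin: centre of its underside.
- vial2: Amber glass vial with white cap, 14 mm diameter, 38 mm tall, loose in a hole of the wooden block, its top 50 mm above the tray floor; bystander. Origin: centre of its underside.
- jar: Clear glass jar with metal lid, 56 mm diameter, 80 mm tall, loose in a back corner of the tray (about x = 90, y = +-105 mm of the tray); bystander. Origin: centre of its underside.
- bell: Small white ceramic bell, 52 mm diameter, 63 mm tall, loose in the other back corner of the tray (about x = 90, y = +-105 mm); bystander. Origin: centre of its underside.
- tumbler: Green glass tumbler, 68 mm diameter, 100 mm tall, loose on the table beside the tray; bystander. Origin: centre of its underside.
- bowl: Blue ceramic bowl, 100 mm diameter, 40 mm high, loose on the table on the other side of the tray; bystander. Origin: centre of its underside.
Mind the look-alikes: they are no part of the job. There is more than one size of the part that bears tin_mid; the job needs the smallest.

How it is judged:
By the outcome, as a careful person would: the job done as asked, in the order asked, and still so for the second after the job is handed in, with the robot touching nothing.
It also fails if it takes over 64 s, if anything falls off the work surface, if the arm or the gripper's body presses on something with over 40 N, if the wrist force passes 120 N, or if a joint passes its speed limit or range.

## Robot

A 6-joint arm with a two-finger parallel gripper is mounted at the origin on the work surface. World frame = base frame: x ahead of the robot, y to its left, z up, the work surface at z = 0. Lengths are in m, angles in rad, forces in N, time in s.
With the tool pointing down it reaches from about 0.25 to 0.725 m from the base axis. Payload 9.7 kg.
Tool frame: the origin (TCP) lies midway between the tips of the shut fingers; the grasp point (between the pads) lies 19 mm behind it; z points along the fingers, x is the direction in which the jaws open and shut, and the axes are right-handed (so a half turn about z gives the same grasp; the last joint's range is limited). The gripper opens to 85 mm and grips with 20 to 120 N. Pads are 22 mm wide; open, the fingers measure 114 mm over their backs; the gripper's body (76 mm by 85 mm) begins 54 mm behind the grasp point. The pads swing forward as they close: fully open they stand 13 mm farther back than shut.
Start: joints at [1.314, 0.087, 0.176, 1.66, 0, 1.571], TCP at [0.14, 0.532, 0.204] pointing down, gripper open.
Joint ranges: [-3.13, 3.13], [-0.85, 1.81], [-1.15, 1.24], [-2.2, 2.28], [-1.44, 1.52], [-3.14, 3.14]. Speed limits (rad/s): [2.22, 2.22, 2.57, 3.14, 3.14, 3.14].

## Interface

Orientations are given as [roll, pitch, yaw] about the fixed x, y, z axes, in that order (R = Rz(yaw) Ry(pitch) Rx(roll)).
In Python, from rig import readout, vision, workorder gives the robot as it stands.
- The arm moves only by the shell command python3 -m jog 'ROWS' [FORCE]. ROWS is JSON, a list of rows, each an object with "hand": the finger opening in mm, from 0 to 85.4; "linear": the shift along the tool's x, y, z in mm, a list of three; "turn": the turn about the tool's z in rad. In form: [{"hand": hand, "linear": [dx, dy, dz], "turn": turn}, ...]. A call has 1 to 12 rows; each row is the pose to reach, as a shift and turn from the pose commanded when the call began, along the tool's axes at that moment; what a row does not reach only later rows make up. A row lasts 1/8 s, in which the tool goes at most 62.5 mm and 10.7 degrees, less where a joint would pass 70% of its speed; a pose out of reach is approached as far as the arm can. A call with a gripper value outside its range is refused whole. The fingers move at their own pace and stop on an object; FORCE is the grip in N (left out, the last holds). Time passes only in rows, so rows that repeat a pose let the fingers close. It gives the time, the measured TCP pose, the force and the opening at its end, in the units of the state.
- readout.get_obs(): the state, without advancing time (a new reading comes with each control period).
- vision.get_image(name): name is "scene" or "top"; returns the picture (480x640x3 uint8, red, green, blue); there is no depth.
- vision.camera_info(name): a dict with "camera_matrix" (3x3 intrinsics, pixels), "T" (4x4, takes a point from camera to world coordinates). Camera axes: x right, y up, looking along -z (the intrinsics and any distortion apply to the point x, -y, -z); pixel columns grow to the right and rows downward; lengths in m; the calibration is good to about 2 mm. A picture is of the moment at which its call begins. camera_info takes no time and is no camera call.
- workorder.finish_job(): hands the job in, once; it reports no verdict.
The state is a dict: "t": time; "q": joint angles; "qvel": joint speeds; "joint_torque": joint torques, N m; "position": TCP position; "ee_rot": TCP orientation; "force": force on the tool from outside, world axes, zero at the start; "wrist_torque": the same for the moment, N m; "grip_width": opening from 0.0 (shut) to 1.0 (fully open).
Only numpy, scipy, OpenCV 4.12 (cv2) and the standard library are available. Lean on these libraries where they do the work, as an engineer would, in place of code of your own. Each camera call takes 0.05 s, during which the arm holds its last target.

## Working session

There is one attempt and no reset: what is moved stays moved. The work goes in short steps, Python scripts to look and compute and a shell command to move; the robot and the scene stay as the last step left them, time stands still between calls to the robot, and variables do not carry over. Pictures are saved under pics/ and viewed, and the job is handed in when it is done.

```bash
mkdir -p pics; ls; python3 - <<'E'
from rig import readout, vision
import cv2
for n in("scene","top"):
    cv2.imwrite(f"pics/{n}0.png",cv2.cvtColor(vision.get_image(n),cv2.COLOR_RGB2BGR))
    i=vision.camera_info(n);print(n,i)
print(readout.get_obs())
E
```

```text
pics
scene {'camera_matrix': array([[558.55645737,   0.        , 326.13734047],
       [  0.        , 558.55645737, 240.20831807],
       [  0.        ,   0.        ,   1.        ]]), 'T': array([[-6.64466354e-01, -4.75900301e-01,  5.76197334e-01,
         1.28713367e+00],
       [ 7.47317970e-01, -4.22559418e-01,  5.12795661e-01,
         6.48285316e-01],
       [-5.61999812e-04,  7.71338085e-01,  6.36425363e-01,
         8.50247258e-01],
       [ 0.00000000e+00,  0.00000000e+00,  0.00000000e+00,
         1.00000000e+00]])}
top {'camera_matrix': array([[475.75024823,   0.        , 319.07888003],
       [  0.        , 475.75024823, 237.87803884],
       [  0.        ,   0.        ,   1.        ]]), 'T': array([[-0.02712522,  0.98438669, -0.17391685,  0.35389516],
       [-0.99962717, -0.02616817,  0.00779395,  0.00305731],
       [ 0.00312118,  0.17406342,  0.9847295 ,  1.10383449],
       [ 0.        ,  0.        ,  0.        ,  1.        ]])}
{'t': 0.1, 'q': array([1.31402291e+00, 8.74275915e-02, 1.75244075e-01, 1.65979639e+00,
       5.90699189e-06, 1.57079659e+00]), 'qvel': array([-0.00027693,  0.00048997,  0.00039385, -0.00051927, -0.00120412,
        0.00047581]), 'joint_torque': array([-8.28260490e-04, -5.21559834e+01,  4.65653336e+01,  1.60389533e-02,
       -1.08534589e-04,  5.14932438e-06]), 'position': array([0.13961983, 0.53175142, 0.20315736]), 'ee_rot': array([-3.14158675e+00,  1.18358160e-03,  1.31402264e+00]), 'force': array([ 0.79898872, -0.76361261, -0.16160226]), 'wrist_torque': array([-0.04086237, -0.00985977,  0.009882  ]), 'grip_width': 1.0049456070894869}
```

View pics/top0.png

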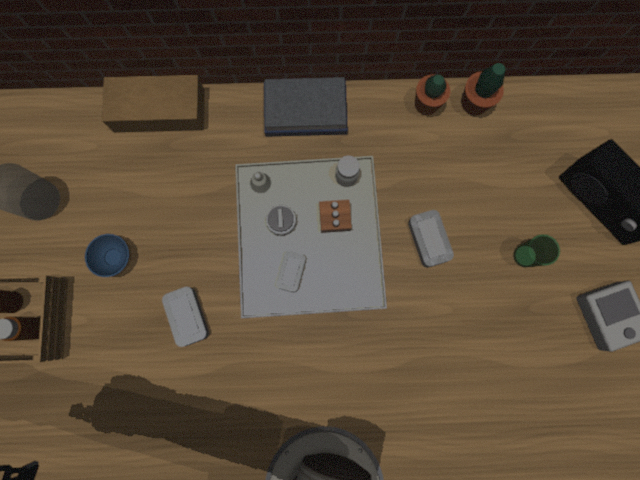

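View pics/scene0.png

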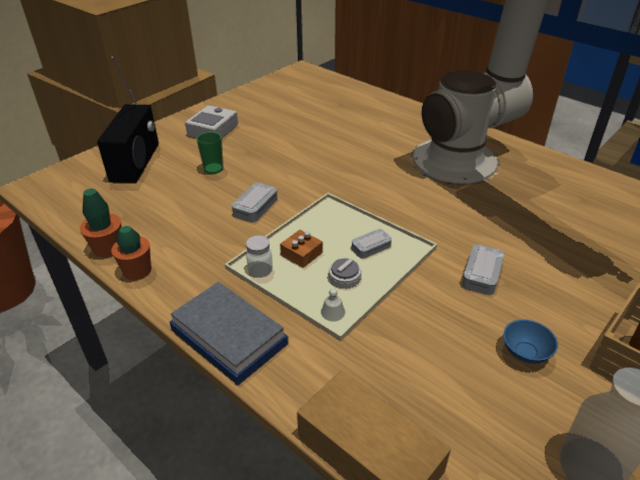

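Candidates for the tin in the top view are (292,271) on the tray, and (185,317) and (431,238), which are larger and on the table. By the description it is the one on the tray at (292,271). In the scene view it is at (371,242). I'll check it in a close crop.

```bash
python3 - <<'E'
import cv2
a=cv2.imread("pics/top0.png")[145:325,225:395]
cv2.imwrite("pics/ctop.png",cv2.convertScaleAbs(cv2.resize(a,None,fx=3.3,fy=3.3,interpolation=cv2.INTER_CUBIC),alpha=1.3))
a=cv2.imread("pics/scene0.png")[190:335,220:440]
cv2.imwrite("pics/cscene.png",cv2.resize(a,None,fx=3.6,fy=3.6,interpolation=cv2.INTER_CUBIC))
E
```

```text
(no output)
```

View pics/ctop.png

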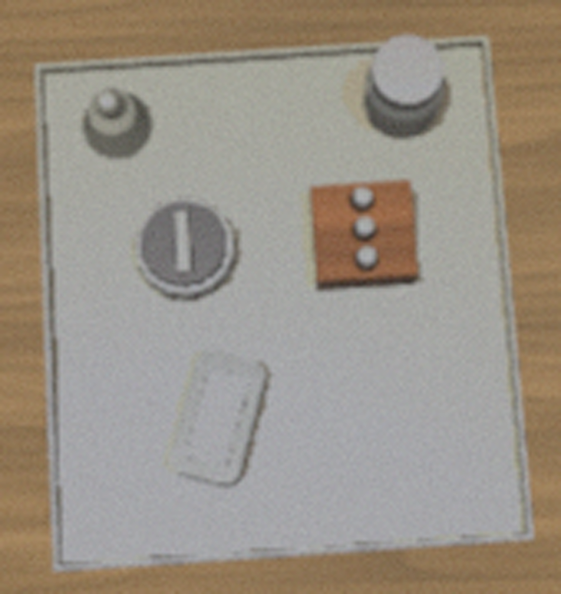

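View pics/cscene.png

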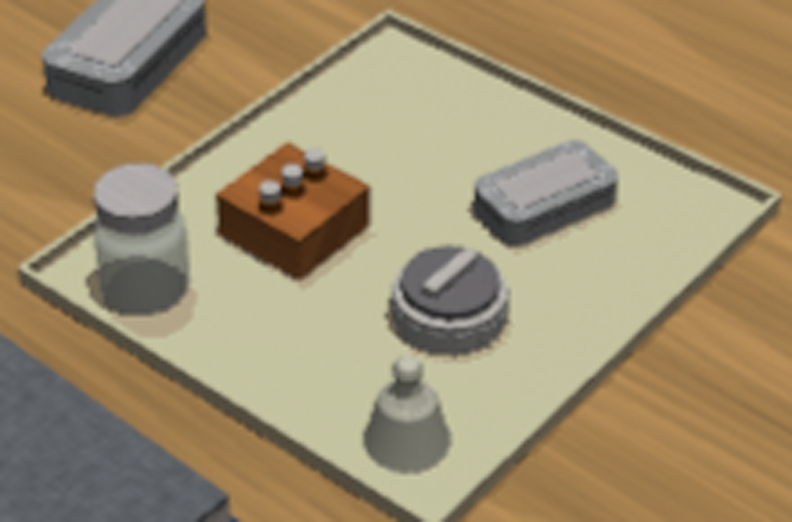

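```bash
cat > h.py <<'E'
import cv2, numpy as np
from rig import vision
CI={n:vision.camera_info(n) for n in("scene","top")}
def ray(n,u,v):
    K=CI[n]["camera_matrix"];T=CI[n]["T"]
    d=np.array([(u-K[0,2])/K[0,0],-(v-K[1,2])/K[1,1],-1.]);return T[:3,3],T[:3,:3]@d
def onz(n,u,v,z):
    o,d=ray(n,u,v);return (o+d*(z-o[2])/d[2])
def tri(p,q):
    o1,d1=ray("scene",*p);o2,d2=ray("top",*q)
    s=np.linalg.lstsq(np.c_[d1,-d2],o2-o1,rcond=None)[0]
    a,b=o1+d1*s[0],o2+d2*s[1];return (a+b)/2,np.linalg.norm(a-b)
def proj(n,P):
    K=CI[n]["camera_matrix"];T=CI[n]["T"];c=T[:3,:3].T@(np.asarray(P)-T[:3,3])
    return K[0,0]*c[0]/-c[2]+K[0,2],K[1,1]*-c[1]/-c[2]+K[1,2]
def grab(n,f):
    im=cv2.cvtColor(vision.get_image(n),cv2.COLOR_RGB2BGR);cv2.imwrite("pics/"+f,im);return im
E
python3 - <<'E'
from h import *
for n in("top","scene"):
    a=cv2.imread(f"pics/{n}0.png");h=cv2.cvtColor(a,cv2.COLOR_BGR2HSV)
    print(n,"floor",h[300,330] if n=="top" else h[215,320],"wood",h[350,330] if n=="top" else h[170,320],"rim?")
T=[(38,65),(487,38),(533,537),(58,568)];T=[(x/3.3+225,y/3.3+145) for x,y in T]  # farL,farR,nearR,nearL
S=[(435,526),(20,268),(390,12),(780,197)];S=[(x/3.6+220,y/3.6+190) for x,y in S]
for s,t in zip(S,T):print(np.round(onz("top",*t,.014),4),np.round(onz("scene",*s,.014),4),[np.round(v,4) for v in tri(s,t)])
a=cv2.imread("pics/top0.png")[240:300,270:315];a=cv2.resize(a,None,fx=10,fy=10,interpolation=cv2.INTER_CUBIC)
g=cv2.createCLAHE(3,(2,2)).apply(cv2.cvtColor(a,cv2.COLOR_BGR2GRAY));cv2.imwrite("pics/tt.png",g)
a=cv2.imread("pics/scene0.png")[225:262,345:397];cv2.imwrite("pics/ts.png",cv2.resize(a,None,fx=14,fy=14,interpolation=cv2.INTER_CUBIC))
E
```

```text
top floor [128   8 132] wood [ 16 110 114] rim?
scene floor [ 28  47 196] wood [ 17 133 169] rim?
[0.7292 0.1869 0.014 ] [0.7303 0.1909 0.014 ] [array([0.7293, 0.1883, 0.0114]), np.float64(0.0026)]
[ 0.7412 -0.1393  0.014 ] [ 0.7429 -0.1371  0.014 ] [array([ 0.7417, -0.1393,  0.0119]), np.float64(0.0006)]
[ 0.3815 -0.1541  0.014 ] [ 0.3821 -0.1494  0.014 ] [array([ 0.3805, -0.153 ,  0.0119]), np.float64(0.0034)]
[0.3693 0.1721 0.014 ] [0.3714 0.178  0.014 ] [array([0.3683, 0.1743, 0.01  ]), np.float64(0.0037)]
```

View pics/tt.png

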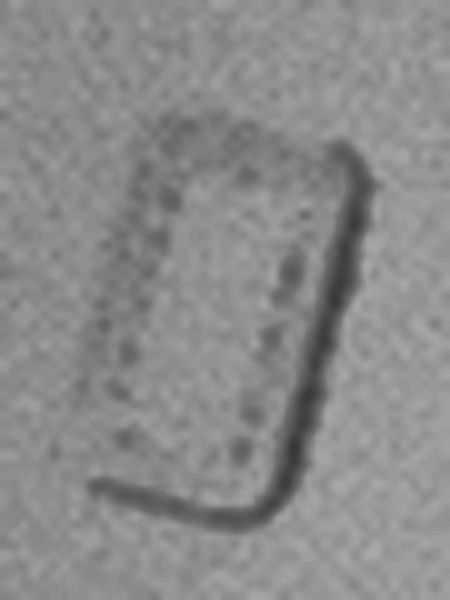

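View pics/ts.png

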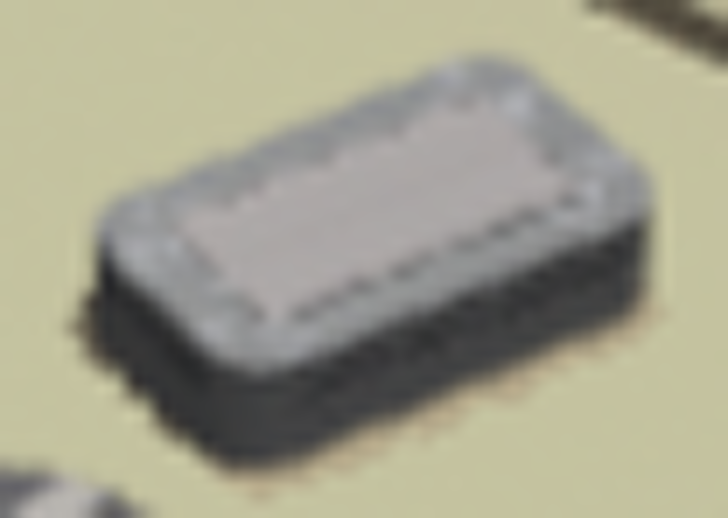

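```bash
cat >> h.py <<'E'
def trayfit(n,px):
    P=np.array([onz(n,u,v,.014)[:2] for u,v in px]);Q=np.array([[144,165],[144,-165],[-219,-165],[-219,165]])/1e3
    pc,qc=P.mean(0),Q.mean(0);A=(P-pc);B=(Q-qc)
    th=np.arctan2((B[:,0]*A[:,1]-B[:,1]*A[:,0]).sum(),(A*B).sum());c,s=np.cos(th),np.sin(th);R=np.array([[c,-s],[s,c]])
    return th,R,pc-R@qc
TP=[(x/3.3+225,y/3.3+145) for x,y in [(38,65),(487,38),(533,537),(58,568)]]
SP=[(x/3.6+220,y/3.6+190) for x,y in [(435,526),(20,268),(390,12),(780,197)]]
TR={"top":trayfit("top",TP),"scene":trayfit("scene",SP)}
def totray(n,u,v,z):
    th,R,o=TR[n];return R.T@(onz(n,u,v,z)[:2]-o)*1000
def rect(n,mask,z,off=(0,0)):
    ys,xs=np.nonzero(mask);pts=np.array([totray(n,x+off[0],y+off[1],z) for x,y in zip(xs,ys)],np.float32)
    return cv2.minAreaRect(pts)
def scenetin(im,box):
    x0,x1,y0,y1=box;a=im[y0:y1,x0:x1];h=cv2.cvtColor(a,cv2.COLOR_BGR2HSV)
    m=((h[...,1]<32)&(h[...,2]>95)).astype(np.uint8)
    k,l,st,c=cv2.connectedComponentsWithStats(m);i=1+st[1:,4].argmax();return (l==i),rect("scene",l==i,.026,(x0,y0)),st[i,4]
E
python3 - <<'E'
from h import *
for n in TR:
    th,R,o=TR[n];print(n,np.degrees(th),o)
im=cv2.imread("pics/scene0.png");m,r,a=scenetin(im,(345,397,225,262));print("tin scene",r,a)
# full tin silhouettes top: hand corners
for nm,(u,v) in dict(br=(285,505),tr=(350,150),bl=(85,480),tl=(140,125)).items():
    print(nm,totray("top",u/10+270,v/10+240,.026))
print("scene pts",[(totray("scene",u/14+345,v/14+225,.026).round(1)) for u,v in [(480,50),(655,190),(255,375),(98,215)]])
c=lambda u,v:(u/3.3+225,v/3.3+145)
print("disp top",totray("top",*c(183,245),.044-.006),"block TL,BL,TR,BR",[totray("top",*c(*p),.038).round(1) for p in [(311,187),(318,283),(409,182),(417,278)]])
s=lambda u,v:(u/3.6+220,v/3.6+190)
print("block scene",[totray("scene",*s(*p),.038).round(1) for p in [(290,143),(370,187),(297,240),(217,200)]],"disp",totray("scene",*s(450,283),.036))
E
```

```text
top 2.2515172049284056 [0.59273823 0.01786322]
scene 2.0161133350174825 [0.59415536 0.02191254]
tin scene ((-123.81001281738281, 43.29527282714844), (51.453773498535156, 88.23136901855469), 71.9798812866211) 523
br [-166.60894052   32.91964215]
tr [-86.90206616  13.33773847]
bl [-158.00784848   77.64422045]
tl [-77.97395395  60.91757688]
scene pts [array([-168.6,   33.8]), array([-156.5,   78. ]), array([-76.3,  55. ]), array([-92.3,  10.7])]
disp top [-2.40497115 64.15832919] block TL,BL,TR,BR [array([ 33.1, -27.2]), array([-35.4, -27.5]), array([ 32.2, -95.9]), array([-36.4, -96.1])]
block scene [array([-34.9, -97.2]), array([-33.7, -28.5]), array([ 33.8, -30.4]), array([ 37.3, -94.3])] disp [ 2.99981378 64.64437785]
```

The tin (scene 371,242 / top 292,271) is at tray (-124, +43), yaw -18°. It measures 88 x 51 mm, which confirms it is the small one. The block is on the -y side and the dispenser on the +y side, and both views agree to about 3 mm. My plan is to square it up first by pushing its +y side with the two fingers spread along tray x, then push its near end.

```bash
python3 -m jog '[{"hand":40,"linear":[-316,418,0],"turn":1.2765},{"hand":40,"linear":[-316,418,0],"turn":1.2765},{"hand":40,"linear":[-316,418,0],"turn":1.2765},{"hand":40,"linear":[-316,418,0],"turn":1.2765},{"hand":40,"linear":[-316,418,0],"turn":1.2765},{"hand":40,"linear":[-316,418,0],"turn":1.2765},{"hand":40,"linear":[-316,418,0],"turn":1.2765},{"hand":40,"linear":[-316,418,0],"turn":1.2765},{"hand":40,"linear":[-316,418,0],"turn":1.2765},{"hand":40,"linear":[-316,418,0],"turn":1.2765},{"hand":40,"linear":[-316,418,0],"turn":1.2765},{"hand":40,"linear":[-316,418,0],"turn":1.2765}]' 20
```

```text
t: 1.6
position: [0.4632, 0.121, 0.2039]
ee_rot: [-3.141, -0.0, 0.039]
force: [-0.0, 1.3, 0.6]
grip_width: 0.468
```

```bash
python3 -m jog '[{"hand":40,"linear":[0,0,40],"turn":0},{"hand":40,"linear":[0,0,80],"turn":0},{"hand":40,"linear":[0,0,120],"turn":0},{"hand":40,"linear":[0,0,150],"turn":0},{"hand":40,"linear":[0,0,170],"turn":0},{"hand":40,"linear":[0,0,180],"turn":0},{"hand":40,"linear":[0,0,180],"turn":0}]' 20
python3 - <<'E'
from h import *
a=grab("top","top1.png");b=grab("scene","scene1.png")
cv2.imwrite("pics/v1.png",np.hstack([cv2.resize(a[145:325,225:395],(390,413)),cv2.resize(b[170:335,250:440],(400,347))[:347].copy() if 0 else cv2.resize(b[170:335,250:440],(400,413))]))
E
```

```text
t: 2.48
position: [0.4633, 0.1206, 0.0237]
ee_rot: [3.141, 0.0, 0.038]
force: [0.3, -0.3, -0.0]
grip_width: 0.47
```

View pics/v1.png

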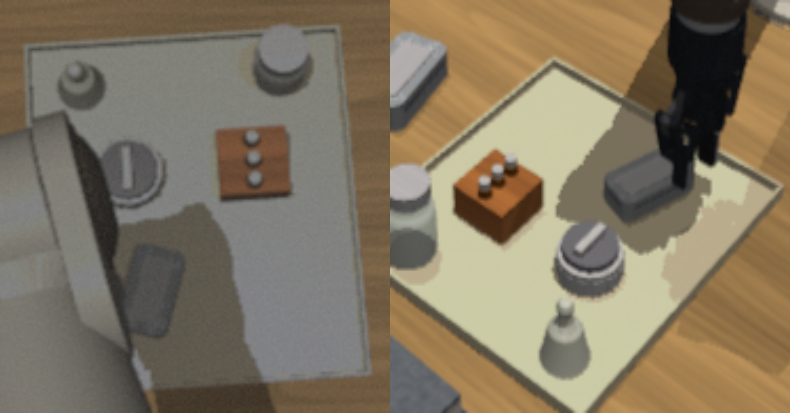

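```bash
python3 - <<'E'
from h import *
b=cv2.imread("pics/scene1.png")[200:280,330:430]
cv2.imwrite("pics/v2.png",cv2.convertScaleAbs(cv2.resize(b,None,fx=7,fy=7,interpolation=cv2.INTER_CUBIC),alpha=1.8))
E
```

```text
(no output)
```

View pics/v2.png

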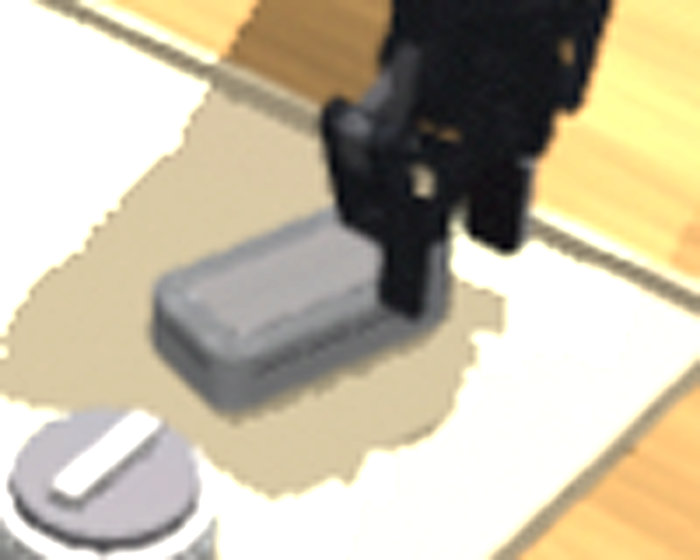

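```bash
python3 - <<'E'
from h import *
z=.0237
for dz in(0,.006):
  for dx in (.02,.03,.0345,-.02,-.0345):
    for dy in(-.011,.011):
      u,v=proj("scene",[.4633+dx,.1206+.001+dy,z+dz]);print(dz,dx,dy,round((u-330)*7),round((v-200)*7))
E
```

```text
0 0.02 -0.011 383 367
0 0.02 0.011 438 397
0 0.03 -0.011 365 383
0 0.03 0.011 420 413
0 0.0345 -0.011 356 389
0 0.0345 0.011 411 420
0 -0.02 -0.011 457 308
0 -0.02 0.011 511 337
0 -0.0345 -0.011 483 287
0 -0.0345 0.011 537 315
0.006 0.02 -0.011 385 353
0.006 0.02 0.011 440 383
0.006 0.03 -0.011 366 368
0.006 0.03 0.011 421 398
0.006 0.0345 -0.011 357 375
0.006 0.0345 0.011 413 405
0.006 -0.02 -0.011 458 294
0.006 -0.02 0.011 513 323
0.006 -0.0345 -0.011 484 273
0.006 -0.0345 0.011 539 301
```

```bash
python3 -m jog '[{"hand":40,"linear":[0,0,6],"turn":0},{"hand":40,"linear":[0,0,12],"turn":0},{"hand":40,"linear":[0,0,12],"turn":0}]' 20
python3 - <<'E'
from h import *
b=grab("scene","scene3.png")[200:280,330:430]
cv2.imwrite("pics/v3.png",cv2.convertScaleAbs(cv2.resize(b,None,fx=7,fy=7,interpolation=cv2.INTER_CUBIC),alpha=1.8,beta=30))
E
```

```text
t: 2.95
position: [0.4633, 0.12, 0.0112]
ee_rot: [3.141, 0.001, 0.037]
force: [0.2, -0.1, 0.6]
grip_width: 0.469
```

View pics/v3.png

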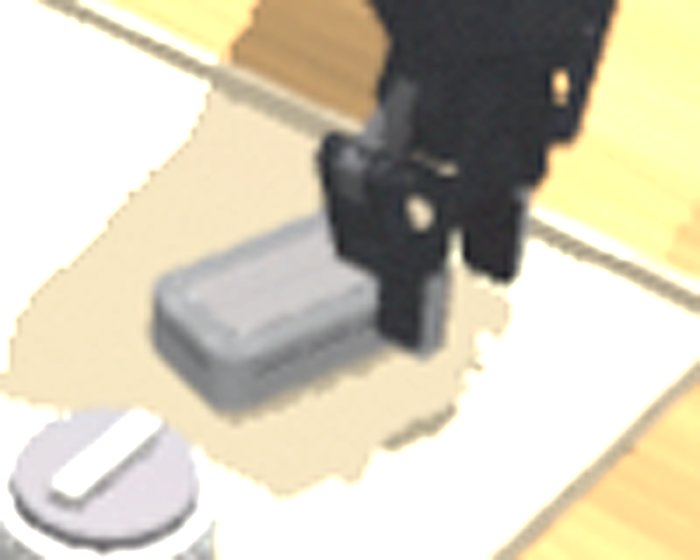

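```bash
python3 - <<'E'
from h import *
for p in [(380,335),(415,350),(443,332),(465,262),(505,282),(525,262)]:
  print(p,[ (onz("scene",p[0]/7+330,p[1]/7+200,z)*1000).round(1) for z in(.012,.03,.045)])
E
python3 - <<'E'
from h import *
b=cv2.imread("pics/scene3.png")[60:330,270:520]
cv2.imwrite("pics/v4.png",cv2.resize(cv2.convertScaleAbs(b,alpha=1.8,beta=30),None,fx=2.2,fy=2.2))
E
```

```text
(380, 335) [array([459.5,  92.2,  12. ]), array([477.3, 104.2,  30. ]), array([492.1, 114.1,  45. ])]
(415, 350) [array([458. , 105.5,  12. ]), array([475.8, 117.2,  30. ]), array([490.6, 126.9,  45. ])]
(443, 332) [array([444.4, 106.9,  12. ]), array([462.5, 118.6,  30. ]), array([477.6, 128.2,  45. ])]
(465, 262) [array([409.8,  90.7,  12. ]), array([428.6, 102.6,  30. ]), array([444.3, 112.6,  45. ])]
(505, 282) [array([409.5, 107. ,  12. ]), array([428.3, 118.7,  30. ]), array([444. , 128.4,  45. ])]
(525, 262) [array([396.3, 105.9,  12. ]), array([415.4, 117.5,  30. ]), array([431.3, 127.2,  45. ])]
```

View pics/v4.png

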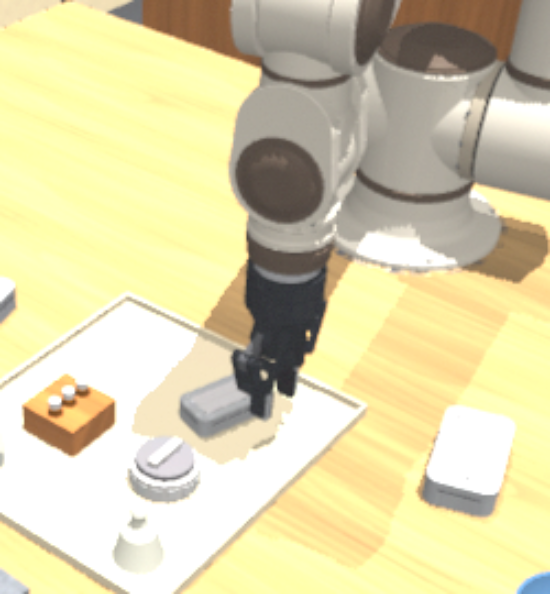

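The visible tips appear well above the commanded height, at about z=45 mm when the TCP is at 11 mm. I'll shut the fingers to check where the tips are against the TCP.

```bash
python3 -m jog '[{"hand":0,"linear":[0,0,-6],"turn":0},{"hand":0,"linear":[0,0,-6],"turn":0},{"hand":0,"linear":[0,0,-6],"turn":0},{"hand":0,"linear":[0,0,-6],"turn":0},{"hand":0,"linear":[0,0,-6],"turn":0}]' 20
python3 - <<'E'
from h import *
b=grab("scene","scene5.png")[200:280,330:430]
cv2.imwrite("pics/v5.png",cv2.convertScaleAbs(cv2.resize(b,None,fx=7,fy=7,interpolation=cv2.INTER_CUBIC),alpha=1.8,beta=30))
print([(np.array(proj("scene",[.4633,.120,z]))-[330,200])*7 for z in(.017,.045,.036)])
E
```

```text
t: 3.62
position: [0.4637, 0.1201, 0.0177]
ee_rot: [3.142, 0.0, 0.038]
force: [0.7, -0.5, -1.0]
grip_width: 0.004
[array([442.06846722, 365.48733385]), array([448.66420553, 299.55599135]), array([446.52386201, 320.95097632])]
```

View pics/v5.png

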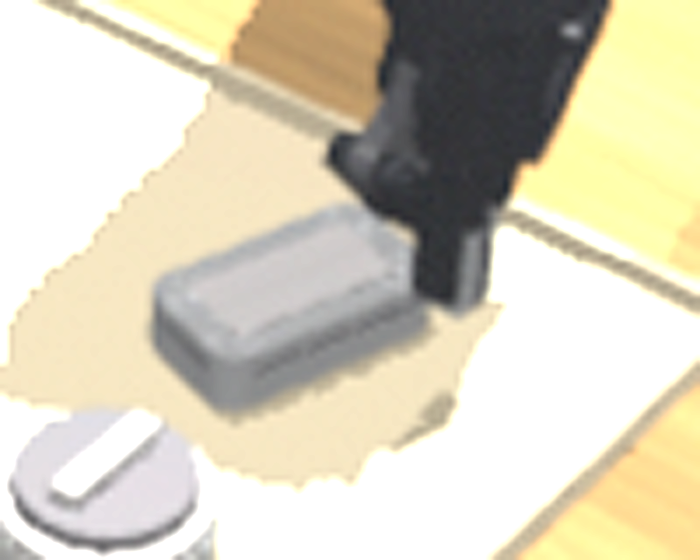

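```bash
python3 -m jog '[{"hand":0,"linear":[0,0,4],"turn":0},{"hand":0,"linear":[0,0,8],"turn":0},{"hand":0,"linear":[0,0,10],"turn":0},{"hand":0,"linear":[0,0,10],"turn":0}]' 20;  python3 -m jog '[{"hand":0,"linear":[0,0,2],"turn":0},{"hand":0,"linear":[0,0,2],"turn":0}]' 20
python3 - <<'E'
from h import *
b=grab("scene","scene6.png")[200:280,330:430]
cv2.imwrite("pics/v6.png",cv2.convertScaleAbs(cv2.resize(b,None,fx=7,fy=7,interpolation=cv2.INTER_CUBIC),alpha=1.8,beta=30))
a=grab("top","top6.png")
cv2.imwrite("pics/v6t.png",cv2.convertScaleAbs(cv2.resize(a[145:325,225:395],None,fx=3.3,fy=3.3),alpha=1.8))
E
```

```text
t: 4.18
position: [0.4635, 0.1201, 0.0075]
ee_rot: [3.141, 0.0, 0.038]
force: [-0.6, 0.7, -0.6]
grip_width: -0.005
t: 4.42
position: [0.4637, 0.1201, 0.0057]
ee_rot: [3.142, 0.0, 0.038]
force: [-0.0, 0.2, 0.9]
grip_width: 0.002
```

View pics/v6.png

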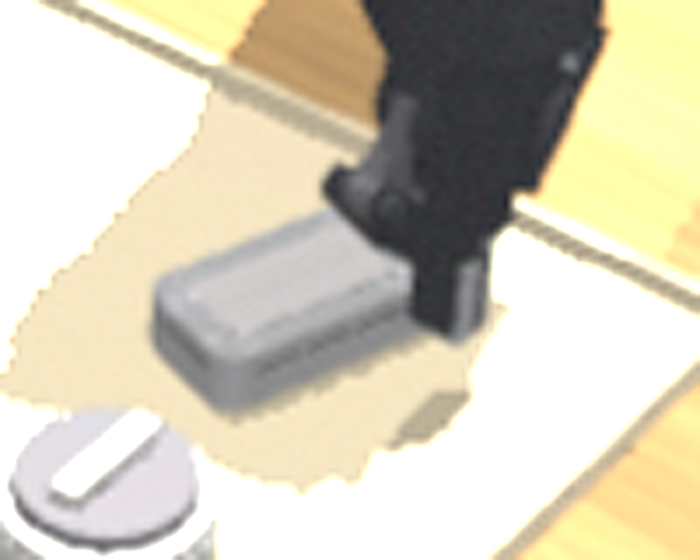

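View pics/v6t.png

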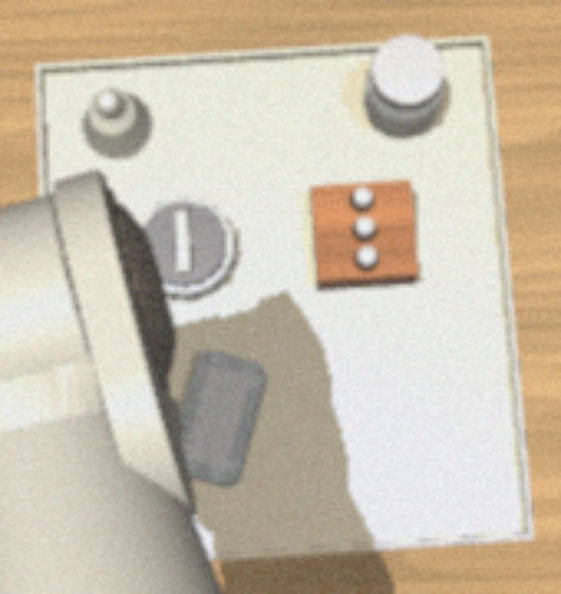

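```bash
python3 -m jog '[{"hand":0,"linear":[0,0,1.5],"turn":0},{"hand":0,"linear":[0,0,2.5],"turn":0}]' 20;  python3 -m jog '[{"hand":0,"linear":[0,0,1],"turn":0},{"hand":0,"linear":[0,0,2],"turn":0}]' 20; python3 -c "
from rig import readout;o=readout.get_obs();print(o['position'],o['q'],o['force'],o['joint_torque'])"
```

```text
t: 4.78
position: [0.4637, 0.1202, 0.0032]
ee_rot: [3.142, 0.0, 0.037]
force: [-1.2, -0.3, -0.1]
grip_width: -0.002
t: 5.03
position: [0.4637, 0.1202, 0.0012]
ee_rot: [-3.142, 0.0, 0.037]
force: [0.4, 0.0, 0.4]
grip_width: 0.003
[0.4637184  0.12016128 0.00121954] [ 2.53543696e-01 -6.35817766e-02 -3.68331365e-01  1.26604703e+00
  7.82448073e-06  1.78686261e+00] [0.37469047 0.01391883 0.37615877] [-2.72037041e-04 -4.17842031e+01  4.58322859e+01  4.44524037e-02
  9.42565066e-05  1.06559710e-06]
```

```bash
python3 -m jog '[{"hand":0,"linear":[0,0,3],"turn":0},{"hand":0,"linear":[0,0,6],"turn":0},{"hand":0,"linear":[0,0,6],"turn":0}]' 20;  python3 -m jog '[{"hand":0,"linear":[0,0,3],"turn":0},{"hand":0,"linear":[0,0,6],"turn":0},{"hand":0,"linear":[0,0,6],"turn":0}]' 20
python3 - <<'E'
from h import *
b=grab("scene","scene7.png")[200:280,330:430]
cv2.imwrite("pics/v7.png",cv2.convertScaleAbs(cv2.resize(b,None,fx=7,fy=7,interpolation=cv2.INTER_CUBIC),alpha=1.8,beta=30))
E
```

```text
t: 5.4
position: [0.4635, 0.1201, -0.0051]
ee_rot: [3.141, 0.001, 0.037]
force: [-0.7, 0.4, -0.4]
grip_width: -0.001
t: 5.78
position: [0.4635, 0.1201, -0.0111]
ee_rot: [3.141, 0.001, 0.037]
force: [-0.1, 0.8, -0.7]
grip_width: -0.004
```

View pics/v7.png

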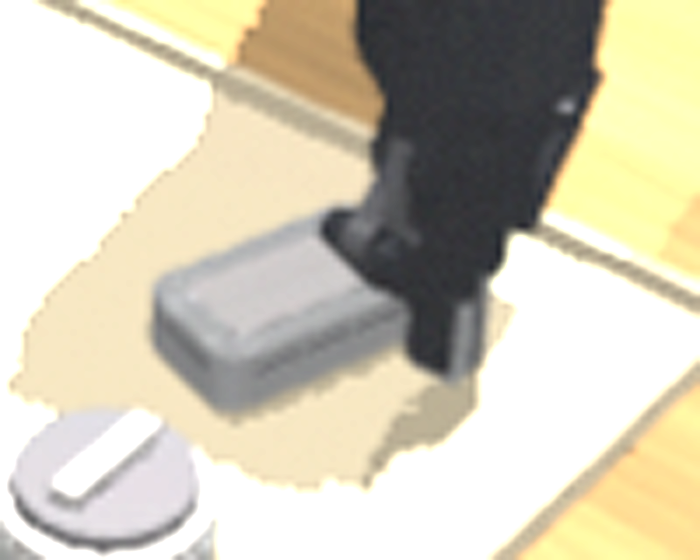

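```bash
python3 - <<'E'
from h import *
for p in [(410,362),(450,380),(482,362)]:
  print(p,[ (onz("scene",p[0]/7+330,p[1]/7+200,z)*1000).round(1) for z in(.004,.012,.018,.024)])
E
```

```text
(410, 362) [array([456.1, 102.7,   4. ]), array([463.9, 107.9,  12. ]), array([469.8, 111.8,  18. ]), array([475.7, 115.6,  24. ])]
(450, 380) [array([454.6, 118.1,   4. ]), array([462.5, 123.1,  12. ]), array([468.4, 126.9,  18. ]), array([474.3, 130.6,  24. ])]
(482, 362) [array([440.2, 120.6,   4. ]), array([448.2, 125.6,  12. ]), array([454.2, 129.3,  18. ]), array([460.2, 133.1,  24. ])]
```

The tips sit about 30 mm above the reported TCP, and there was no contact down to z=-11 mm, so I'll go by what the camera shows. I'm opening to 40 mm and lowering to a tip height of about 12 mm.

```bash
python3 -m jog '[{"hand":40,"linear":[0,0,0],"turn":0},{"hand":40,"linear":[0,0,0],"turn":0},{"hand":40,"linear":[0,0,3],"turn":0},{"hand":40,"linear":[0,0,6],"turn":0},{"hand":40,"linear":[0,0,9],"turn":0},{"hand":40,"linear":[0,0,9],"turn":0}]' 20
python3 - <<'E'
from h import *
b=grab("scene","scene8.png")[200:280,330:430]
cv2.imwrite("pics/v8.png",cv2.convertScaleAbs(cv2.resize(b,None,fx=7,fy=7,interpolation=cv2.INTER_CUBIC),alpha=1.8,beta=30))
E
```

```text
t: 6.58
position: [0.4635, 0.1201, -0.0201]
ee_rot: [3.141, 0.001, 0.037]
force: [-0.6, -0.2, 0.3]
grip_width: 0.468
```

View pics/v8.png

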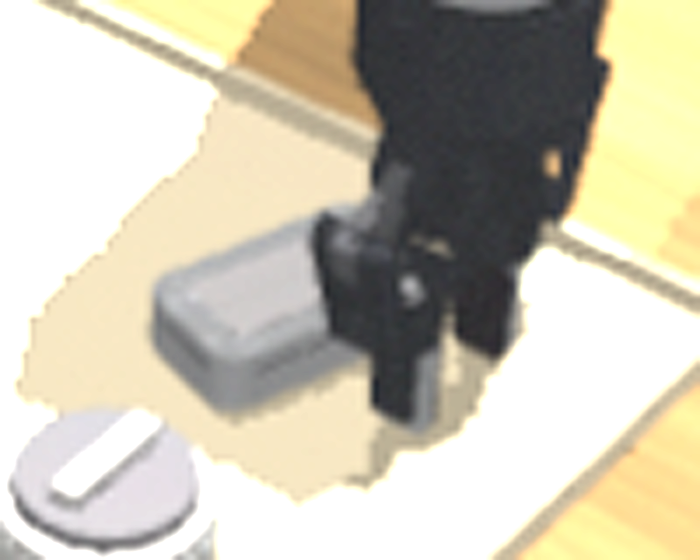

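```bash
python3 - <<'E'
from h import *
for p in [(373,408),(415,428),(437,410),(458,340),(498,358),(517,330)]:
  print(p,[ (onz("scene",p[0]/7+330,p[1]/7+200,z)*1000).round(1) for z in(.004,.012,.018)])
E
python3 -m jog '[{"hand":40,"linear":[0,10,0],"turn":0},{"hand":40,"linear":[0,14,0],"turn":0},{"hand":40,"linear":[0,18,0],"turn":0},{"hand":40,"linear":[0,22,0],"turn":0},{"hand":40,"linear":[0,26,0],"turn":0},{"hand":40,"linear":[0,30,0],"turn":0},{"hand":40,"linear":[0,34,0],"turn":0},{"hand":40,"linear":[0,38,0],"turn":0},{"hand":40,"linear":[0,42,0],"turn":0},{"hand":40,"linear":[0,45,0],"turn":0},{"hand":40,"linear":[0,45,0],"turn":0}]' 20
python3 - <<'E'
from h import *
b=grab("scene","scene9.png")[200:280,330:430]
cv2.imwrite("pics/v9.png",cv2.convertScaleAbs(cv2.resize(b,None,fx=7,fy=7,interpolation=cv2.INTER_CUBIC),alpha=1.8,beta=30))
E
```

```text
(373, 408) [array([482.7, 107.5,   4. ]), array([490.3, 112.7,  12. ]), array([496. , 116.5,  18. ])]
(415, 428) [array([481.5, 123.7,   4. ]), array([489.1, 128.7,  12. ]), array([494.8, 132.4,  18. ])]
(437, 410) [array([469.6, 123.8,   4. ]), array([477.3, 128.7,  12. ]), array([483.1, 132.5,  18. ])]
(458, 340) [array([436.4, 108. ,   4. ]), array([444.4, 113.1,  12. ]), array([450.4, 116.9,  18. ])]
(498, 358) [array([435. , 123.4,   4. ]), array([443.1, 128.3,  12. ]), array([449.1, 132.1,  18. ])]
(517, 330) [array([419.1, 119.7,   4. ]), array([427.3, 124.7,  12. ]), array([433.4, 128.4,  18. ])]
t: 8.0
position: [0.4655, 0.0749, -0.0197]
ee_rot: [3.141, -0.0, 0.037]
force: [-0.3, 0.3, 0.0]
grip_width: 0.471
```

View pics/v9.png

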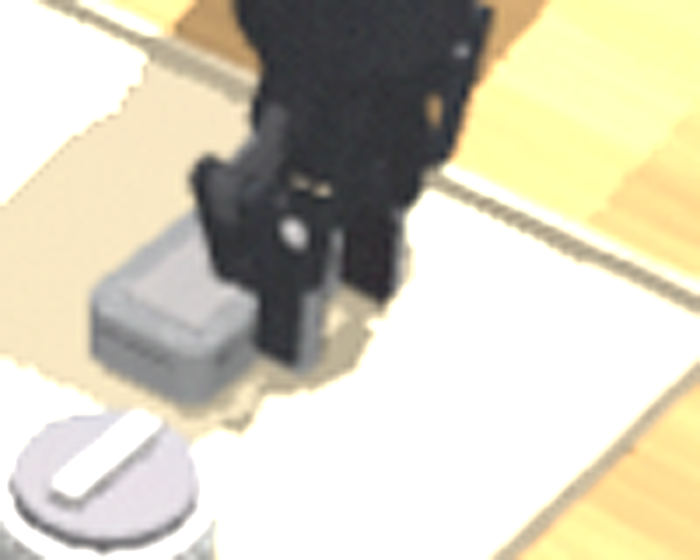

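```bash
python3 -m jog '[{"hand":40,"linear":[0,4,0],"turn":0},{"hand":40,"linear":[0,8,0],"turn":0},{"hand":40,"linear":[0,12,0],"turn":0},{"hand":40,"linear":[0,16,0],"turn":0},{"hand":40,"linear":[0,20,0],"turn":0},{"hand":40,"linear":[0,23,0],"turn":0},{"hand":40,"linear":[0,23,0],"turn":0}]' 20
python3 - <<'E'
from h import *
b=grab("scene","scene10.png")[200:280,310:410]
cv2.imwrite("pics/v10.png",cv2.convertScaleAbs(cv2.resize(b,None,fx=7,fy=7,interpolation=cv2.INTER_CUBIC),alpha=1.8,beta=30))
a=grab("top","top10.png")
cv2.imwrite("pics/v10t.png",cv2.convertScaleAbs(cv2.resize(a[145:325,225:395],None,fx=3.3,fy=3.3),alpha=1.8))
E
```

```text
t: 8.93
position: [0.4663, 0.0519, -0.0197]
ee_rot: [3.141, -0.0, 0.037]
force: [-0.0, -0.6, 0.8]
grip_width: 0.468
```

View pics/v10.png

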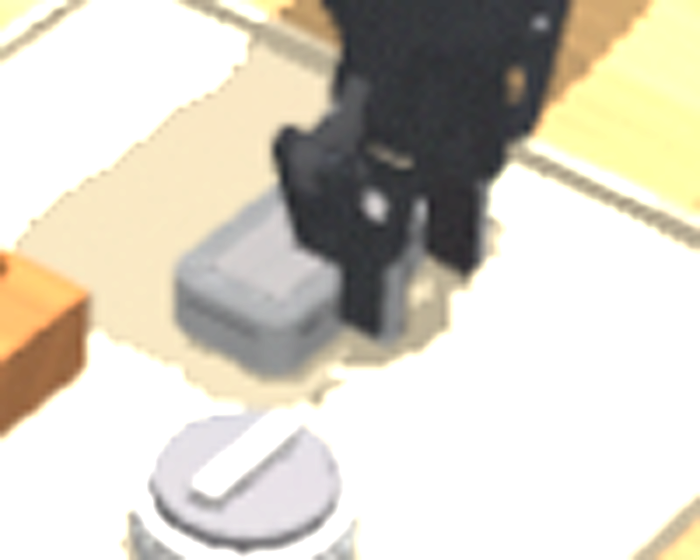

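View pics/v10t.png

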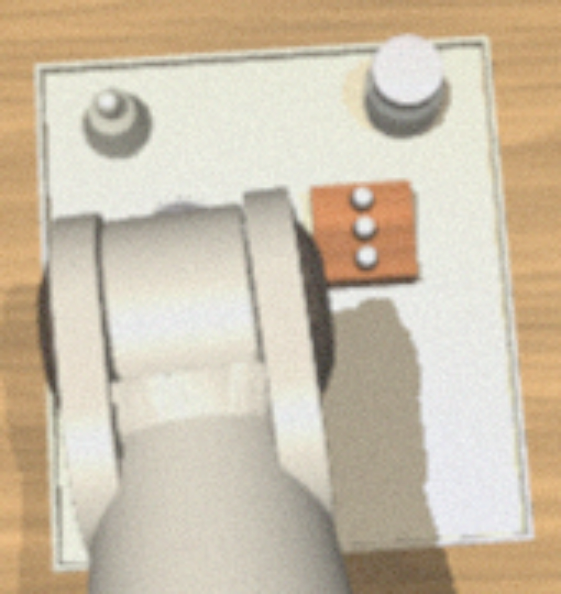

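```bash
python3 -m jog '[{"hand":40,"linear":[0,-10,0],"turn":0},{"hand":40,"linear":[0,-25,-5],"turn":0},{"hand":40,"linear":[0,-25,-60],"turn":0},{"hand":20,"linear":[0,-25,-100],"turn":0},{"hand":10,"linear":[-60,-25,-100],"turn":-0.18},{"hand":10,"linear":[-120,-20,-100],"turn":-0.36},{"hand":10,"linear":[-170,-10,-100],"turn":-0.54},{"hand":10,"linear":[-170,0,-100],"turn":-0.72},{"hand":10,"linear":[-170,0,-100],"turn":-0.9},{"hand":10,"linear":[-170,0,-100],"turn":-1.08},{"hand":10,"linear":[-170,0,-100],"turn":-1.26},{"hand":10,"linear":[-170,0,-100],"turn":-1.44}]' 20
python3 - <<'E'
from h import *
b=grab("scene","scene11.png")
m,r,a=scenetin(b,(300,400,215,285));print(r,a)
cv2.imwrite("pics/v11.png",cv2.resize(b[190:335,220:440],None,fx=3.6,fy=3.6,interpolation=cv2.INTER_CUBIC))
a=grab("top","top11.png")
cv2.imwrite("pics/v11t.png",cv2.convertScaleAbs(cv2.resize(a[145:325,225:395],None,fx=3.3,fy=3.3,interpolation=cv2.INTER_CUBIC),alpha=1.3))
E
```

```text
t: 10.52
position: [0.2964, 0.0465, 0.0808]
ee_rot: [3.141, -0.0, 1.484]
force: [-1.1, 0.2, -0.5]
grip_width: 0.116
((-113.77291870117188, -2.2892589569091797), (52.685306549072266, 88.5843276977539), 89.12765502929688) 501
```

View pics/v11.png

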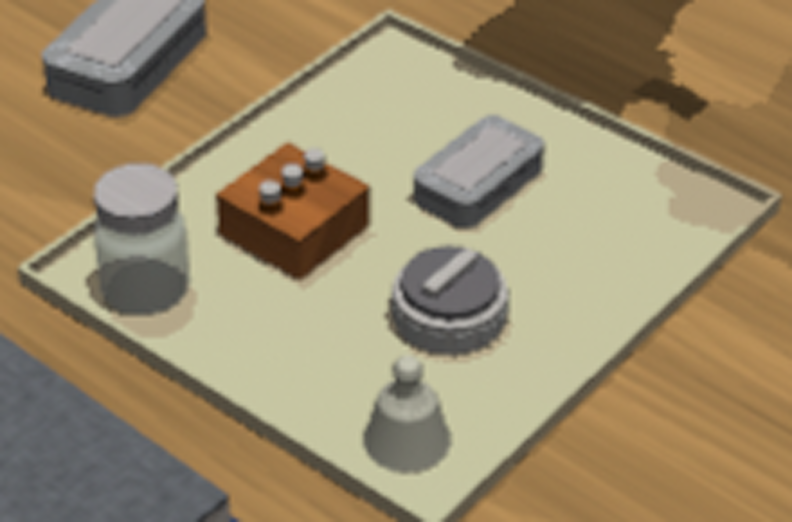

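View pics/v11t.png

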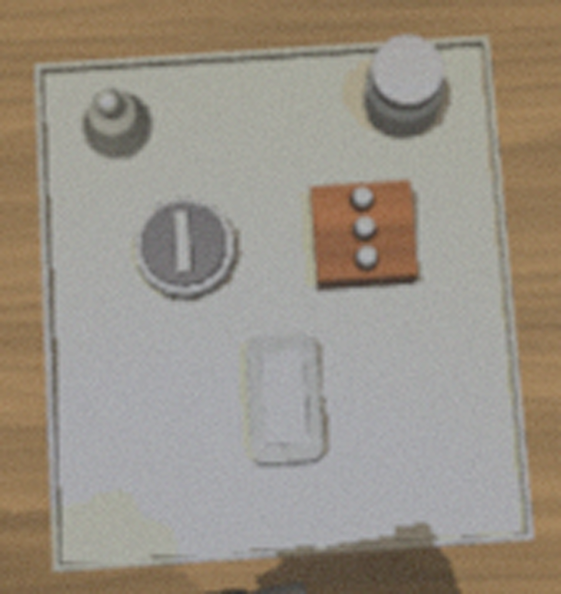

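```bash
python3 - <<'E'
from h import *
c=lambda u,v:(u/3.3+225,v/3.3+145)
for p in [(247,350),(252,450),(320,350),(326,450),(284,335),(290,464)]:print(p,totray("top",*c(*p),.026).round(1))
a=cv2.imread("pics/top11.png")[235:295,290:335];g=cv2.createCLAHE(3,(2,2)).apply(cv2.cvtColor(cv2.resize(a,None,fx=10,fy=10,interpolation=cv2.INTER_CUBIC),cv2.COLOR_BGR2GRAY));cv2.imwrite("pics/t11.png",g)
E
```

```text
(247, 350) [-77.   24.5]
(252, 450) [-146.5   25.2]
(320, 350) [-80.4 -26. ]
(326, 450) [-149.8  -25.4]
(284, 335) [-68.2  -1.7]
(290, 464) [-157.8   -0.2]
```

View pics/t11.png

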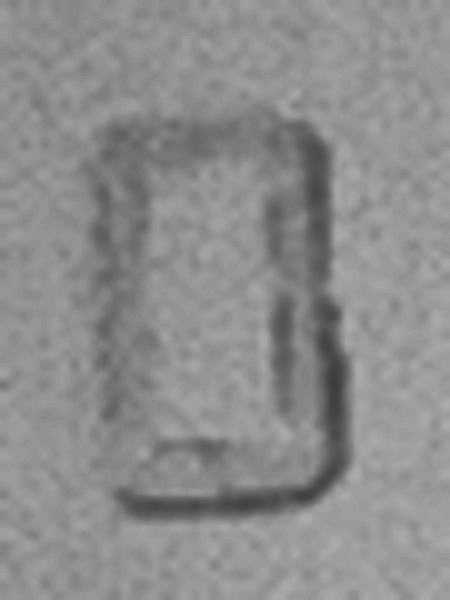

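```bash
python3 -m jog '[{"hand":14,"linear":[-11,58,0],"turn":-0.124},{"hand":14,"linear":[-22,116,0],"turn":-0.124},{"hand":14,"linear":[-22,116,0],"turn":-0.124},{"hand":14,"linear":[-22,116,0],"turn":-0.124},{"hand":14,"linear":[-22,116,30],"turn":-0.124},{"hand":14,"linear":[-22,116,60],"turn":-0.124},{"hand":14,"linear":[-22,116,75],"turn":-0.124},{"hand":14,"linear":[-22,116,85],"turn":-0.124},{"hand":14,"linear":[-22,116,90],"turn":-0.124},{"hand":14,"linear":[-22,116,90],"turn":-0.124}]' 20
python3 - <<'E'
from h import *
b=grab("scene","scene12.png")[180:270,310:420]
cv2.imwrite("pics/v12.png",cv2.convertScaleAbs(cv2.resize(b,None,fx=7,fy=6.6,interpolation=cv2.INTER_CUBIC),alpha=1.8,beta=30))
E
```

```text
t: 11.88
position: [0.41, 0.0132, -0.0093]
ee_rot: [3.141, -0.0, 1.601]
force: [0.7, -0.2, 0.0]
grip_width: 0.161
```

View pics/v12.png

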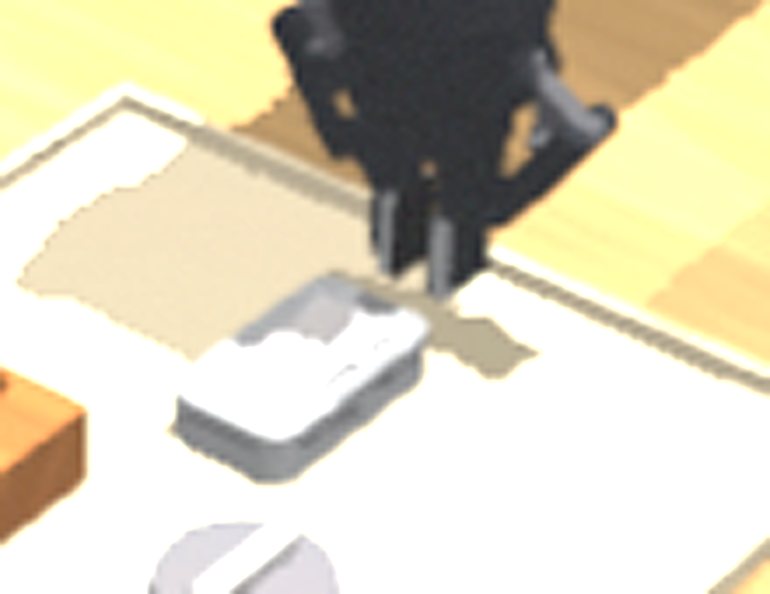

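```bash
python3 - <<'E'
from h import *
for p in [(290,15),(300,40),(340,150),(605,125),(610,105),(500,225),(480,260),(440,297),(390,275),(372,255)]:
  u,v=p[0]/7+310,p[1]/6.6+180
  o,d=ray("scene",u,v);s=(.41+.005-o[0])/d[0];P=o+d*s;th,R,oo=TR["scene"];print(p,(P*1000).round(1),(R.T@(P[:2]-oo)*1000).round(1))
E
```

```text
(290, 15) [415.  -47.1 110.1] [-181.5  -62.7]
(300, 40) [415.  -42.4 101.4] [-181.3  -57.9]
(340, 150) [415.  -23.   61.7] [-180.6  -38.5]
(605, 125) [415.   83.6 123. ] [-176.9   68. ]
(610, 105) [415.   84.7 131.8] [-176.8   69.1]
(500, 225) [415.   46.2  61.9] [-178.2   30.5]
(480, 260) [415.   39.2  42.7] [-178.4   23.5]
(440, 297) [415.   23.6  17.7] [-179.    8.]
(390, 275) [415.    1.6  16.6] [-179.8  -14. ]
(372, 255) [415.   -6.7  21.7] [-180.1  -22.3]
```

```bash
python3 -m jog '[{"hand":14,"linear":[0,0,4],"turn":-0.006},{"hand":14,"linear":[0,8,4],"turn":-0.006},{"hand":14,"linear":[0,14,4],"turn":-0.006},{"hand":14,"linear":[0,20,4],"turn":-0.006},{"hand":14,"linear":[0,26,4],"turn":-0.006},{"hand":14,"linear":[0,33,4],"turn":-0.006},{"hand":14,"linear":[0,40,4],"turn":-0.006},{"hand":14,"linear":[0.5,47,4],"turn":-0.006},{"hand":14,"linear":[0.5,54,4],"turn":-0.006},{"hand":14,"linear":[0.5,60,4],"turn":-0.006},{"hand":14,"linear":[0.5,65,4],"turn":-0.006},{"hand":14,"linear":[0.5,65,4],"turn":-0.006}]' 20
python3 - <<'E'
from h import *
b=grab("scene","scene13.png");m,r,a=scenetin(b,(290,385,220,285));print(r,a)
b=b[190:280,295:405]
cv2.imwrite("pics/v13.png",cv2.convertScaleAbs(cv2.resize(b,None,fx=7,fy=6.6,interpolation=cv2.INTER_CUBIC),alpha=1.5,beta=10))
E
```

```text
t: 13.42
position: [0.4751, 0.0156, -0.0138]
ee_rot: [3.142, 0.0, 1.607]
force: [-0.6, 0.7, -0.6]
grip_width: 0.166
((0.16517353057861328, 61.45072937011719), (76.90219116210938, 67.64884948730469), 39.398799896240234) 503
```

View pics/v13.png

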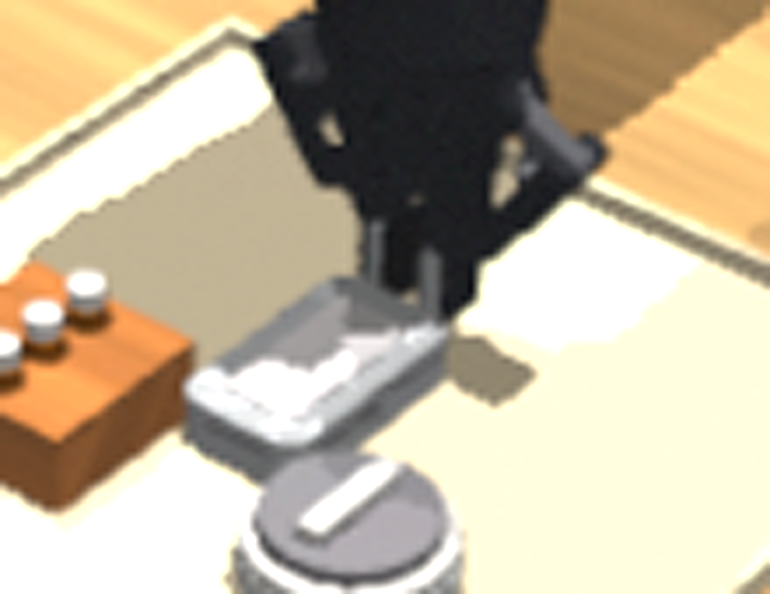

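```bash
python3 - <<'E'
from h import *
b=cv2.imread("pics/scene13.png")
m,r,a=scenetin(b,(315,362,228,257));print(r,a)
f=lambda u,v:(u/7+295,v/6.6+190)
for p in [(188,395),(210,415),(285,440),(318,435),(440,345),(335,280),(190,375),(445,325)]:print(p,totray("scene",*f(*p),.026).round(1))
E
```

```text
((-60.91086196899414, -3.378702163696289), (82.51947784423828, 50.627750396728516), 0.1763036847114563) 389
(188, 395) [-21.9 -21.4]
(210, 415) [-18.3  -9.2]
(285, 440) [-23.6  17.6]
(318, 435) [-32.4  24.1]
(440, 345) [-95.5  25.3]
(335, 280) [-101.9  -23.9]
(190, 375) [-30.5 -27.8]
(445, 325) [-105.3   20. ]
```

```bash
python3 -m jog '[{"hand":14,"linear":[0,-6,0],"turn":0},{"hand":14,"linear":[-4,-6,0],"turn":0},{"hand":14,"linear":[-4,-3,0],"turn":0},{"hand":14,"linear":[-4,2,0],"turn":0},{"hand":14,"linear":[-4,8,0],"turn":0},{"hand":14,"linear":[-4,15,0],"turn":0},{"hand":14,"linear":[-4,22,0],"turn":0},{"hand":14,"linear":[-4,29,0],"turn":0},{"hand":14,"linear":[-4,36,0],"turn":0},{"hand":14,"linear":[-4,43,0],"turn":0},{"hand":14,"linear":[-4,50,0],"turn":0},{"hand":14,"linear":[-4,50,0],"turn":0}]' 20
python3 - <<'E'
from h import *
b=grab("scene","scene14.png")
b=b[190:290,275:395]
cv2.imwrite("pics/v14.png",cv2.convertScaleAbs(cv2.resize(b,None,fx=6.6,fy=6,interpolation=cv2.INTER_CUBIC),alpha=1.5,beta=10))
E
```

```text
t: 14.98
position: [0.5254, 0.0134, -0.0138]
ee_rot: [3.141, 0.0, 1.607]
force: [-0.4, 0.3, -0.2]
grip_width: 0.166
```

View pics/v14.png

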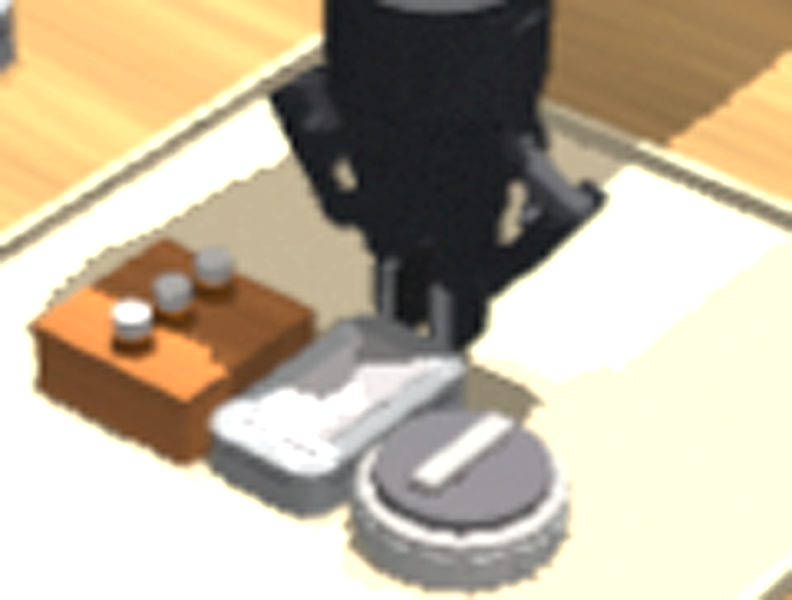

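```bash
python3 -m jog '[{"hand":14,"linear":[0,6,0],"turn":0},{"hand":14,"linear":[0,12,0],"turn":0},{"hand":14,"linear":[0,18,0],"turn":0},{"hand":14,"linear":[0,24,0],"turn":0},{"hand":14,"linear":[0,30,0],"turn":0},{"hand":14,"linear":[0,36,0],"turn":0},{"hand":14,"linear":[0,42,0],"turn":0},{"hand":14,"linear":[0,48,0],"turn":0},{"hand":14,"linear":[0,54,0],"turn":0},{"hand":14,"linear":[0,60,0],"turn":0},{"hand":14,"linear":[0,66,0],"turn":0},{"hand":14,"linear":[0,66,0],"turn":0}]' 20
python3 - <<'E'
from h import *
b=grab("scene","scene15.png")
b=b[190:310,255:395]
cv2.imwrite("pics/v15.png",cv2.convertScaleAbs(cv2.resize(b,None,fx=5.6,fy=5,interpolation=cv2.INTER_CUBIC),alpha=1.5,beta=10))
E
```

```text
t: 16.52
position: [0.5913, 0.0159, -0.0138]
ee_rot: [3.141, -0.0, 1.607]
force: [-0.9, -1.0, 0.5]
grip_width: 0.162
```

View pics/v15.png

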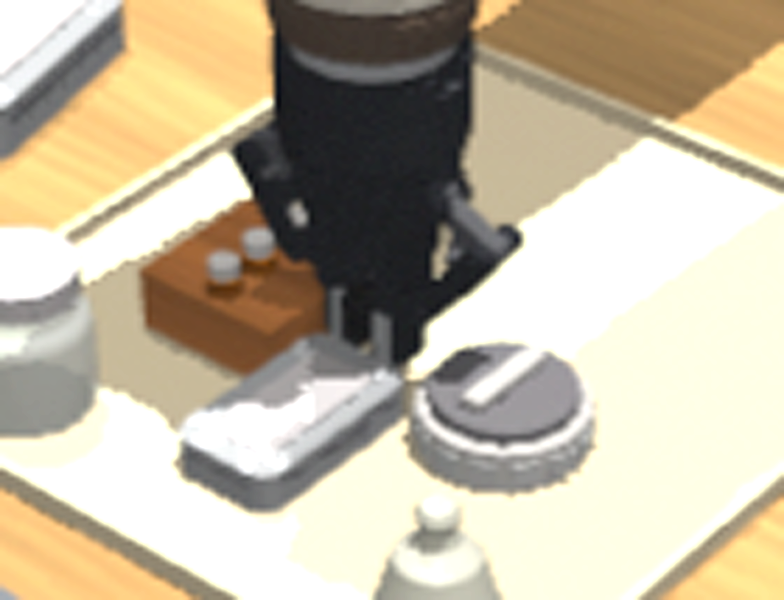

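```bash
python3 - <<'E'
from h import *
b=cv2.imread("pics/scene15.png")
m,r,a=scenetin(b,(284,330,255,288));print(r,a)
f=lambda u,v:(u/5.6+255,v/5+190)
for p in [(182,430),(262,478),(295,465),(400,385),(200,400),(310,335)]:print(p,totray("scene",*f(*p),.026).round(1))
E
```

```text
((56.15898895263672, -3.297473907470703), (85.7188720703125, 51.66123962402344), 0.695054829120636) 492
(182, 430) [ 91.6 -22.8]
(262, 478) [94.2 20.5]
(295, 465) [80.3 24.9]
(400, 385) [16.1 23.5]
(200, 400) [ 73.1 -30.3]
(310, 335) [ 13.4 -25.4]
```

```bash
python3 -m jog '[{"hand":14,"linear":[0,5,0],"turn":0},{"hand":14,"linear":[0,10,0],"turn":0},{"hand":14,"linear":[0,15,0],"turn":0},{"hand":14,"linear":[0,20,0],"turn":0},{"hand":14,"linear":[0,25,0],"turn":0},{"hand":14,"linear":[0,29,0],"turn":0},{"hand":14,"linear":[0,32,0],"turn":0},{"hand":14,"linear":[0,34,0],"turn":0},{"hand":14,"linear":[0,35,0],"turn":0},{"hand":14,"linear":[0,35,0],"turn":0}]' 20
python3 - <<'E'
from h import *
b=grab("scene","scene16.png")
m,r,a=scenetin(b,(260,325,265,307));print(r,a)
b=b[190:340,235:395]
cv2.imwrite("pics/v16.png",cv2.convertScaleAbs(cv2.resize(b,None,fx=4.9,fy=4,interpolation=cv2.INTER_CUBIC),alpha=1.5,beta=10))
E
```

```text
t: 17.82
position: [0.626, 0.0172, -0.0137]
ee_rot: [3.141, 0.0, 1.607]
force: [-0.1, -0.4, 0.2]
grip_width: 0.167
((88.810791015625, -2.4863319396972656), (50.61029815673828, 83.53021240234375), 89.96077728271484) 514
```

View pics/v16.png

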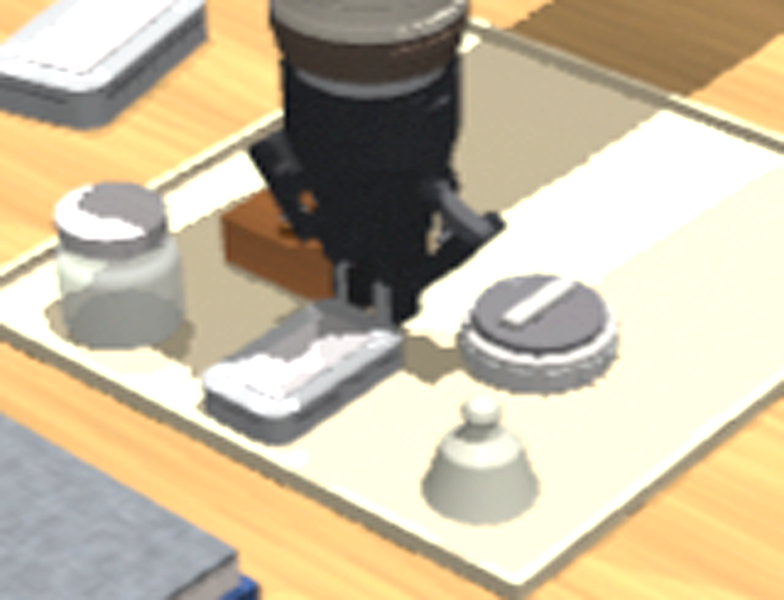

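```bash
python3 -m jog '[{"hand":14,"linear":[0,2,0],"turn":0},{"hand":14,"linear":[0,4,0],"turn":0},{"hand":14,"linear":[0,4,0],"turn":0},{"hand":14,"linear":[0,-6,0],"turn":0},{"hand":14,"linear":[0,-20,0],"turn":0},{"hand":14,"linear":[0,-20,-40],"turn":0},{"hand":14,"linear":[0,-20,-90],"turn":0},{"hand":14,"linear":[0,-20,-150],"turn":0},{"hand":14,"linear":[0,-80,-170],"turn":0},{"hand":14,"linear":[0,-140,-170],"turn":0},{"hand":14,"linear":[0,-200,-170],"turn":0},{"hand":14,"linear":[0,-260,-170],"turn":0}]' 20
python3 -m jog '[{"hand":14,"linear":[0,-60,0],"turn":0},{"hand":14,"linear":[0,-60,0],"turn":0},{"hand":14,"linear":[0,-60,0],"turn":0}]'
python3 - <<'E'
from h import *
b=grab("scene","scene17.png")
m,r,a=scenetin(b,(262,325,250,306));print(r,a)
a=grab("top","top17.png")
cv2.imwrite("pics/v17.png",np.hstack([cv2.resize(a[145:325,225:395],(390,413),interpolation=cv2.INTER_CUBIC),cv2.resize(b[180:340,220:440],(410,413),interpolation=cv2.INTER_CUBIC)]))
cv2.imwrite("pics/t17.png",cv2.createCLAHE(3,(2,2)).apply(cv2.cvtColor(cv2.resize(a[145:225,280:350],None,fx=7.4,fy=7.4,interpolation=cv2.INTER_CUBIC),cv2.COLOR_BGR2GRAY)))
E
```

```text
t: 19.38
position: [0.3636, 0.0075, 0.156]
ee_rot: [3.141, 0.0, 1.607]
force: [-0.3, 0.5, 1.2]
grip_width: 0.163
t: 19.75
position: [0.3062, 0.0054, 0.1564]
ee_rot: [3.14, 0.0, 1.607]
force: [-0.4, -0.9, 0.3]
grip_width: 0.167
((89.94224548339844, -2.563793182373047), (50.763668060302734, 88.56029510498047), 89.96077728271484) 671
```

View pics/v17.png

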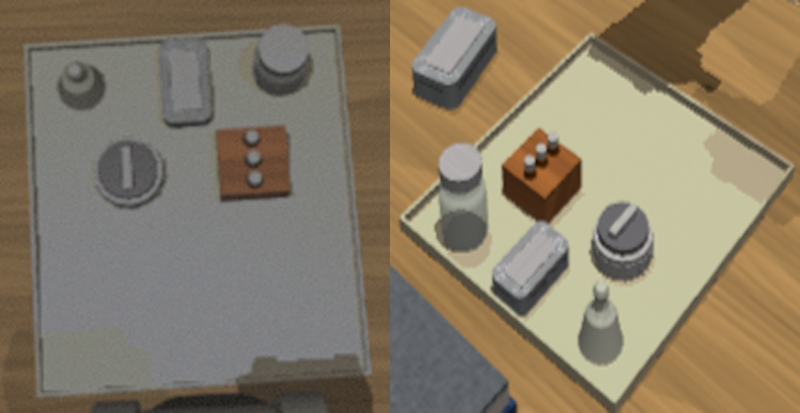

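View pics/t17.png

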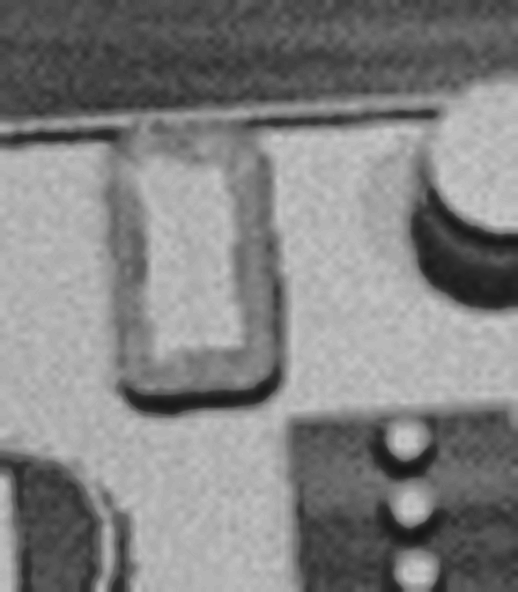

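```bash
python3 - <<'E'
from h import *
f=lambda u,v:(u/7.4+280,v/7.4+145)
for p in [(200,390),(190,128),(108,180),(118,340),(268,180),(280,340)]:print(p,totray("top",*f(*p),.026).round(1))
print(np.abs(cv2.imread("pics/scene17.png").astype(int)-cv2.imread("pics/scene0.png"))[190:330,225:300].mean())
d=np.abs(cv2.imread("pics/scene17.png").astype(int)-cv2.imread("pics/scene0.png")).max(2)>40
ys,xs=np.nonzero(cv2.morphologyEx(d.astype(np.uint8),cv2.MORPH_OPEN,np.ones((3,3))));print([(n,d[b[2]:b[3],b[0]:b[1]].sum()) for n,b in dict(jar=(243,275,232,280),block=(278,325,225,270),bell=(318,348,287,322),disp=(325,365,255,290),tumbler=(190,230,125,180),bowl=(495,560,315,370)).items()])
from rig import workorder
workorder.finish_job()
E
```

```text
(200, 390) [47.6  0.3]
(190, 128) [134.   -1.8]
(108, 180) [118.4  25.3]
(118, 340) [65.5 25.2]
(268, 180) [115.1 -25.6]
(280, 340) [ 62.2 -25.9]
4.759587301587302
[('jar', np.int64(0)), ('block', np.int64(27)), ('bell', np.int64(0)), ('disp', np.int64(28)), ('tumbler', np.int64(0)), ('bowl', np.int64(0))]
the job is handed in; nothing more can be done
```

I pushed the small tin through the gap and handed the job in at about 20 s of robot time. It now lies flat in the back of the tray. I first squared it up with a sideways push on its long side using the spread fingers. Then I pushed its near end straight through and backed the hand away.

**Last checks:**

| Check | Scene view | Top view |
|---|---|---|
| Tin centre in the tray (mm) | (90, -2.6) | (91, -0.3) |
| Turn from the gap line | within about 0.1° | within about 1° |
| Far end short of the back rim | about 6 mm | about 6 mm |

- **Bystanders:** the scene pictures from before and after show no change at the jar, bell, tumbler or bowl. A few pixels changed in the boxes around the vial block and dispenser (27 and 28). I took those to be the tin now lying inside those boxes, since both things and the vials look unmoved.
- **Forces:** the readings I took stayed around 1 N.

**Disagreements:**
- **Fingertip height:** in the pictures the fingertips sat about 30 mm above the reported tool point, so I set heights by the camera. No contact force showed at the lower heights.
- **Camera mismatch:** the two cameras differed by up to about 4 mm in world position. I measured the tin against the tray in each view on its own.

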